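Push the coffee machine's drip tray home

TASK

Somebody has emptied the drip tray and left it on the counter in front of the coffee machine. Line it up with your fingertips and push it along the counter, between the two arms of the machine's foot, until it is fully home against the machine. Only push it: never lift, tip or carry it, and leave the other things on the counter where they stand.

Things in the scene. Friction and masses are not known exactly. Their poses are not given: they have to be found in the camera images.
- drip_tray: Loose drip tray: flat black box, upright corners rounded 8 mm, slotted steel grille on top; 150 mm long (its x), 104 wide (y), 30 high, about 0.45 kg, flat on the counter; too wide to grip. Origin: centre of its underside. +x end goes in first; the -x end, with a steel trim, is its front, the face to push. Starts 17 to 22 cm from home, up to 45 mm to either side and 25 degrees askew.
- machine: Red coffee machine, fixed, placed and turned differently each time. Origin: the spot on the counter under the tray's centre when it is home; +x points into the machine (pushing direction), z up. The home tray has this same position and axes. Red housing 150 mm wide, 270 high, x = 80 to 235 mm; its head overhangs the tray's rear from x = 5 mm back, at 154 mm or more above the counter.
- mouth (a point): Point on the counter midway between the tips of the two black arms of the machine's foot, 60 mm in front of the machine's origin (axes as the machine). Arms run straight from here to the stop: 22 mm thick, 32 high, half-round tips of 11 mm radius, inner faces at y = +54.5 and -54.5 mm: a 109 mm gap for the 104 mm tray. The home tray's front stands 15 mm proud of the tips.
- stop (a point): Point at counter level on the upright face of the black foot between the roots of the two arms, 75 mm behind the machine's origin: the tray's +x end touches this face when it is fully home.
- mug: White mug, loose, 80 mm across with a side handle that reaches about 40 mm farther out, 95 mm high, standing beside the machine's arm on its +y side. Origin: centre of its underside. Leave it.
- jar: Glass storage jar with a lid, loose, 76 mm across, 135 mm high, standing beside the machine's arm on its -y side. Origin: centre of its underside. Leave it.
- can: Plain steel food can, loose, 74 mm across, 108 mm high, beside the machine's housing on its +y side. Origin: centre of its underside. Leave it.
- sugar_bowl: Blue glazed bowl, loose, 90 mm across, 60 mm high, some 29 cm to the machine's +y side, beyond the mug. Origin: centre of its underside. Leave it.
- spoon: Steel spoon, loose, 150 mm long along its x, lying on the counter to the right. Origin: under its middle. Leave it.
- small_cup: Small white cup without a handle, loose, 62 mm across, 58 mm high, on the right, nearer the robot. Origin: centre of its underside. Leave it.
- pod_box: Cardboard box, loose, 65 x 155 x 45 mm (x, y, z), on the right. Origin: centre of its underside. Leave it.
Not all that is in view belongs to the job. Several things have the shape of the drip_tray; the one meant has the colours described above.

How it is judged (in metres and radians):
On the way:
1. the tray, flat on the counter, has entered between the two arms (x of drip_tray in the frame of machine above -0.105 m and y of drip_tray in the frame of machine between -0.02 and 0.02 m and angle between the x axis of drip_tray and the x axis of machine, either way round below 0.2 rad and height (world z) of drip_tray below 0.005 m), for 0.1 s.
At the end, for the whole second after the job is handed in: The tray lies flat and still between the two arms, its back end within 4 mm of the stop, and square to the machine (x of drip_tray in the frame of machine between -0.004 and 0.004 m and y of drip_tray in the frame of machine between -0.006 and 0.006 m and angle between the x axis of drip_tray and the x axis of machine, either way round below 0.06 rad and angle between drip_tray's own z axis and vertical below 0.04 rad and height (world z) of drip_tray below 0.004 m and linear speed of drip_tray below 0.01 m/s); the robot touches nothing.
It fails at once if the tray is lifted off the counter or tipped (height (world z) of drip_tray above 0.008 m or angle between drip_tray's own z axis and vertical above 0.12 rad).
It fails at once if another thing on the counter is shifted by more than 15 mm (distance of any of mug, jar, can, sugar_bowl, spoon, small_cup, pod_box from where it was at the start of the episode above 0.015 m).
It also fails if it takes over 70 s, if anything falls off the work surface, if the arm or the gripper's body presses on something with over 40 N, if the wrist force passes 120 N, or if a joint passes its speed limit or range.

ROBOT

A 6-joint arm with a two-finger parallel gripper is mounted at the origin on the work surface. World frame = base frame: x ahead of the robot, y to its left, z up, the work surface at z = 0. Lengths are in mm, angles in degrees, forces in N, time in s.
With the tool pointing down it reaches from about 350 to 850 mm from the base axis. Payload 8.1 kg.
Tool frame: the origin (TCP) lies midway between the tips of the shut fingers; the grasp point (between the pads) lies 19 mm behind it; x points along the fingers, z is the direction in which the jaws open and shut, and the axes are right-handed (so a half turn about x gives the same grasp; the last joint's range is limited). The gripper opens to 85 mm and grips with 20 to 120 N. Pads are 22 mm wide; open, the fingers measure 114 mm over their backs; the gripper's body (76 mm by 85 mm) begins 54 mm behind the grasp point. The pads swing forward as they close: fully open they stand 13 mm farther back than shut.
Start: joints at [58.705, 7.471, 85.268, -0, 87.261, -4.893], TCP at [266.779, 537.433, 231.292] pointing down, gripper open.
Joint ranges: [-169.43, 169.43], [-51.17, 129.36], [1.28, 143.12], [-76.62, 256.62], [0, 156.53], [-152.29, 152.29]. Speed limits (degrees/s): [136.94, 136.94, 159.86, 180, 180, 180].

INTERFACE

Orientations are given as [roll, pitch, yaw] about the fixed x, y, z axes, in that order (R = Rz(yaw) Ry(pitch) Rx(roll)).
In Python, from bench import r gives the robot as it stands. The module is installed in compiled form; this text tells all that it offers.
- The arm moves only by the tool servo_tool, never from a script. Its argument "commands" is a list that holds one entry, the list of rows, each a list of 7 numbers: the closure in counts, from 0 (fully open) to 255 (shut), then the shift along the tool's x, y, z in cm, then the turn, a rotation vector about the tool's x, y, z in degrees. A call has 1 to 8 rows; each row is the pose to reach, as a shift and turn from the pose commanded when the call began, along the tool's axes at that moment; what a row does not reach only later rows make up. A row lasts 1/10 s, in which the tool goes at most 50 mm and 8.59 degrees, less where a joint would pass 70% of its speed; a pose out of reach is approached as far as the arm can. A call with a gripper value outside its range is refused whole. The fingers move at their own pace and stop on an object; "force" is the grip in N (left out, the last holds). Time passes only in rows, so rows that repeat a pose let the fingers close. It gives the time, the measured TCP pose, the force and the opening at its end, in the units of the state.
- r.sense(): the state, without advancing time (a new reading comes with each control period).
- r.snapshot(name): name is "scene" or "top" or "wrist"; returns (picture, depth): 420x560x3 uint8, red, green, blue; 420x560 float32, mm along the optical axis (not along the pixel's ray), 0 where there is no reading.
- r.calibration(name): a dict with "fx", "fy", "cx", "cy" (pixels), "pose" (4x4, takes a point from camera to world coordinates). Camera axes: x right, y down, z forward; pixel columns grow to the right and rows downward; lengths in mm; the calibration is good to about 2 mm. A picture is of the moment at which its call begins: read the wrist's pose just before it. calibration takes no time and is no camera call; for the wrist camera it gives the pose at the moment of the call.
- r.hand_in(): hands the job in, once; it reports no verdict.
The state is a dict: "time": time; "joint_pos": joint angles; "qd": joint speeds; "joint_efforts": joint torques, N m; "tool_pos": TCP position; "tcp_rot": TCP orientation; "ft_force": force on the tool from outside, world axes, zero at the start; "wrist_torque": the same for the moment, N m; "finger_gap": finger opening in mm.
Only numpy, scipy, OpenCV 4.12 (cv2) and the standard library are available. Lean on these libraries where they do the work, as an engineer would, in place of code of your own. Each camera call takes 0.05 s, during which the arm holds its last target.

## Working session

There is one attempt and no reset: what is moved stays moved. The work goes in short steps, Python scripts to look and compute and a tool call to move; the robot and the scene stay as the last step left them, time stands still between calls to the robot, and variables do not carry over. Pictures are saved under pics/ and viewed, and the job is handed in when it is done.

Besides the shell and the picture viewer there is one more tool, called after "Emit:" by a JSON object that holds its "op" and its "data". servo_tool: Moves the arm, as the interface text tells. Its arguments: {"type":"object","properties":{"commands":{"type":"array","items":{"type":"array","items":{"type":"array","items":{"type":"number"}}}},"force":{"type":"number"}},"required":["commands"]}

```bash
mkdir -p pics; python3 - <<'E'
from bench import r
import cv2,numpy as np
s=r.sense();print({k:np.round(v,2).tolist() for k,v in s.items()})
for n in("scene","top"):
    p,d=r.snapshot(n);cv2.imwrite(f"pics/{n}0.png",p[:,:,::-1]);np.save(f"pics/{n}0.npy",d)
    c=r.calibration(n);print(n,c["fx"],c["fy"],c["cx"],c["cy"],np.round(c["pose"],3).tolist())
E
```

```text
{'time': 0.0, 'joint_pos': [58.71, 7.52, 85.33, 0.0, 87.26, -4.89], 'qd': [0.04, -0.01, 0.13, 0.01, 0.01, -0.11], 'joint_efforts': [0.0, -56.94, -50.05, -0.0, 0.02, -0.0], 'tool_pos': [266.48, 536.98, 230.25], 'tcp_rot': [174.55, 89.9, -121.85], 'ft_force': [0.11, -0.14, 0.15], 'wrist_torque': [-0.03, 0.01, -0.03], 'finger_gap': 85.55}
scene 423.63826042859284 423.63826042859284 270.25424963152506 207.80221711513929 [[0.114, 0.846, -0.52, 1125.107], [0.994, -0.098, 0.057, -99.68], [-0.003, -0.523, -0.852, 1095.279], [0.0, 0.0, 0.0, 1.0]]
top 453.376063363367 453.376063363367 282.7922929764121 214.52001388204656 [[-0.0, -0.984, 0.177, 320.484], [-1.0, 0.003, 0.012, -26.557], [-0.012, -0.177, -0.984, 1109.223], [0.0, 0.0, 0.0, 1.0]]
```

View pics/scene0.png

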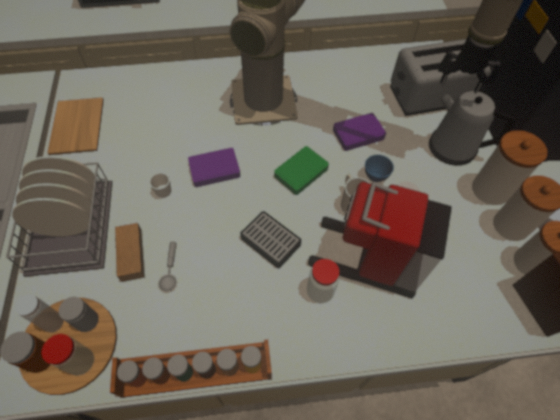

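View pics/top0.png

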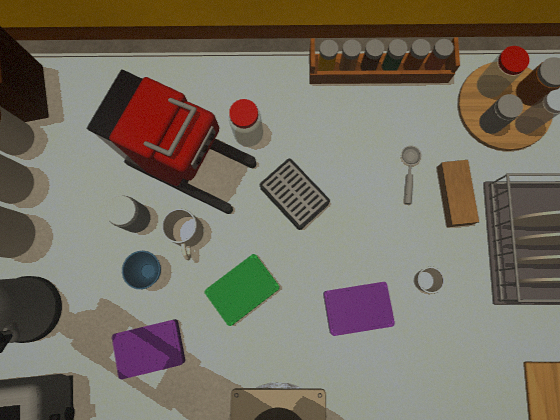

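The candidates shaped like the tray, in top-view pixels, are the black box with a slotted grille (295,193), green (243,290), purple (359,308) and purple (149,349). The black one with the steel grille matches the description, so I'll check it close up.

```bash
python3 - <<'E'
import cv2
p=cv2.imread("pics/top0.png")
cv2.imwrite("pics/c1.png",cv2.convertScaleAbs(cv2.resize(p[145:240,250:340],None,fx=6,fy=6,interpolation=cv2.INTER_CUBIC),alpha=1.3))
cv2.imwrite("pics/c2.png",cv2.convertScaleAbs(cv2.resize(p[60:220,80:270],None,fx=3.6,fy=3.6,interpolation=cv2.INTER_CUBIC),alpha=1.6,beta=20))
E
```

```text
(no output)
```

View pics/c1.png

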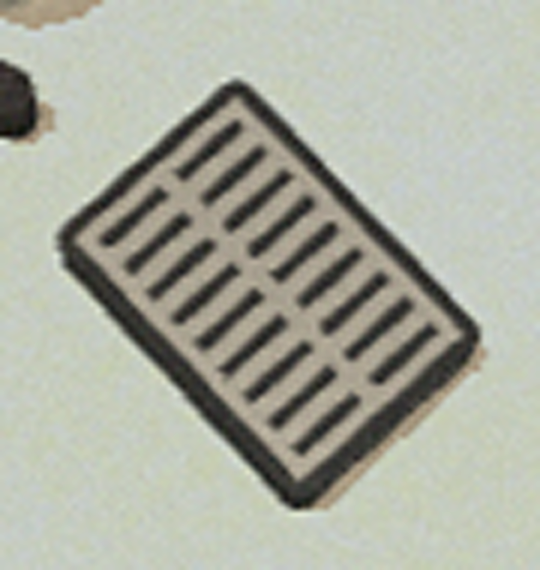

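View pics/c2.png

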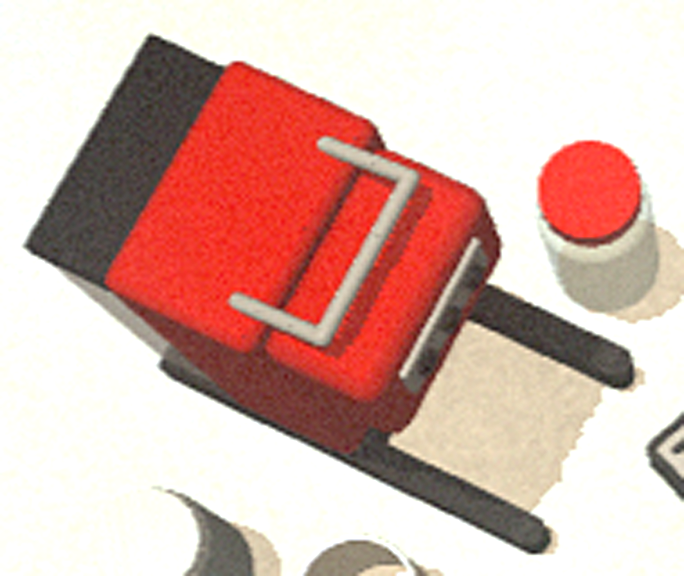

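The crop confirms the black tray with the steel grille, with its centre at about (295,193). The jaws of the foot open towards it, with arm tips at about (254,162) and (231,209). Next I'll fit both poses from the depth data.

```bash
cat > h.py <<'E'
import numpy as np,cv2
from bench import r
def cloud(n,d,c=None):
    c=c or r.calibration(n);v,u=np.mgrid[:d.shape[0],:d.shape[1]]
    P=np.stack([(u-c["cx"])/c["fx"]*d,(v-c["cy"])/c["fy"]*d,d],-1)
    return P@c["pose"][:3,:3].T+c["pose"][:3,3]
def proj(n,X,c=None):
    c=c or r.calibration(n);T=np.linalg.inv(c["pose"]);q=np.asarray(X)@T[:3,:3].T+T[:3,3]
    return np.stack([q[...,0]/q[...,2]*c["fx"]+c["cx"],q[...,1]/q[...,2]*c["fy"]+c["cy"]],-1)
E
python3 - <<'E'
from h import *
for n,tr in(("top",(250,145,340,240)),("scene",(230,200,310,275))):
    d=np.load(f"pics/{n}0.npy");p=cv2.imread(f"pics/{n}0.png");W=cloud(n,d)
    x0,y0,x1,y1=tr;S=np.zeros(d.shape,bool);S[y0:y1,x0:x1]=1
    z=W[...,2]
    print(n,"table z",np.median(z[S&(z<12)]), "noise",z[S&(z<8)].std())
    m=S&(z>22)&(z<38)
    k,l,st,_=cv2.connectedComponentsWithStats(m.astype(np.uint8)); i=1+st[1:,4].argmax(); m=l==i
    print("tray",m.sum(),"z",np.median(z[m]),cv2.minAreaRect(W[m][:,:2].astype(np.float32)))
    m=(z>24)&(z<40)&(p.max(2)<70)
    if n=="top":
        a=np.zeros_like(m);a[130:215,120:262]=1;m&=a
    else:
        a=np.zeros_like(m);a[215:300,305:430]=1;m&=a
    k,l,st,_=cv2.connectedComponentsWithStats(m.astype(np.uint8))
    for i in range(1,k):
        if st[i,4]>40:
            q=W[l==i];print("comp",st[i],np.median(q[:,2]),cv2.minAreaRect(q[:,:2].astype(np.float32)))
E
```

```text
top table z 0.5066104285667734 noise 2.1448663209923873
tray 2582 z 31.26913411150906 ((569.3050537109375, -40.49066162109375), (151.19171142578125, 104.96253204345703), 42.286109924316406)
comp [211 139  45  27 433] 32.27678498728119 ((671.7192993164062, 109.12992095947266), (117.31771087646484, 23.629438400268555), 63.363101959228516)
comp [125 160 106  52 646] 32.212114977362944 ((595.0839233398438, 243.8963165283203), (290.8140563964844, 27.518095016479492), 63.795345306396484)
scene table z -0.3141177196804392 noise 2.2390864835341047
tray 1777 z 30.356432405253827 ((567.646240234375, -38.79295349121094), (152.6112060546875, 106.08836364746094), 42.80160140991211)
comp [322 218  23  11 141] 31.59098671109132 ((545.338623046875, 147.4618377685547), (65.75733947753906, 21.410900115966797), 64.42512512207031)
comp [309 256  11   8  45] 31.509501081432973 ((651.1640625, 70.86299133300781), (17.190235137939453, 25.448362350463867), 29.108415603637695)
comp [338 263  77  33 397] 31.23826946937902 ((719.7627563476562, 229.3355255126953), (209.6796417236328, 40.91580581665039), 63.595638275146484)
```

```bash
python3 - <<'E'
from h import *
th=np.deg2rad(63.5);e=np.array([np.cos(th),np.sin(th)]);f=np.array([-e[1],e[0]])
for n,bb in(("top",(120,130,262,215)),("scene",(305,215,430,300))):
    d=np.load(f"pics/{n}0.npy");p=cv2.imread(f"pics/{n}0.png");W=cloud(n,d);z=W[...,2]
    m=(z>22)&(z<42)&(p.max(2)<85);a=np.zeros_like(m);x0,y0,x1,y1=bb;a[y0:y1,x0:x1]=1;m&=a
    q=W[m][:,:2];s=q@e;t=q@f
    lo=s.min();print(n,"ranges",s.min(),s.max(),t.min(),t.max())
    tm=(t.min()+t.max())/2
    for nm,g in(("-y",t<tm),("+y",t>tm)):
        ss,tt=s[g],t[g];print(nm,"tip s",np.sort(ss)[:5].round(1))
        b=np.arange(ss.min()+12,ss.min()+130,8)
        R=[]
        for u in b:
            k=(ss>u)&(ss<u+8)
            if k.sum()>8:R.append((u+4,tt[k].min(),tt[k].max()));
        R=np.array(R);print(R.round(1).tolist())
E
```

```text
top ranges 294.7462073937823 629.9139511532389 -564.386433701029 -319.87426001333654
-y tip s [294.7 295.6 297.  298.2 299. ]
[[342.7, -561.8, -543.3], [350.7, -563.3, -541.4], [358.7, -564.0, -541.6], [366.7, -563.6, -541.7], [374.7, -562.9, -542.0], [382.7, -563.9, -541.3], [390.7, -563.1, -541.7], [398.7, -562.8, -541.2], [406.7, -564.3, -541.7], [414.7, -563.6, -540.7], [422.7, -562.2, -541.8]]
+y tip s [337.7 338.4 338.7 338.7 339.3]
[[353.7, -432.0, -411.0], [361.7, -432.4, -411.1], [369.7, -432.2, -411.0], [377.7, -432.5, -410.8], [385.7, -432.3, -411.0], [393.7, -432.4, -410.8], [401.7, -432.7, -410.8], [409.7, -432.5, -410.4], [417.7, -432.7, -410.6], [425.7, -431.9, -361.6], [433.7, -432.0, -357.2], [441.7, -432.0, -410.7], [449.7, -432.0, -410.2], [457.7, -431.6, -410.9], [465.7, -432.0, -410.3]]
scene ranges 341.78435871639056 632.7726051332581 -563.3864627517202 -411.55445975570416
-y tip s [341.8 342.9 343.6 343.8 344.2]
[[357.8, -563.4, -541.4], [421.8, -549.9, -539.9], [429.8, -561.4, -540.9], [437.8, -561.6, -540.2], [445.8, -562.4, -540.9], [453.8, -562.3, -540.3], [461.8, -561.7, -540.5], [469.8, -561.1, -540.7]]
+y tip s [341.8 342.4 342.5 343.4 344.3]
[[357.8, -433.2, -413.3], [365.8, -431.1, -411.7], [373.8, -433.0, -411.6], [381.8, -431.5, -411.8], [389.8, -431.9, -413.2], [397.8, -431.1, -412.6], [405.8, -430.9, -412.7]]
```

```bash
cat >> h.py <<'E'
from scipy.spatial.transform import Rotation as Ro
th=np.deg2rad(63.5);O=np.array([614.3,140.7])
def setm(o,yaw):
    global th,O
    O=np.array(o);th=np.deg2rad(yaw)
def w2m(p):
    c,s=np.cos(th),np.sin(th);return (np.asarray(p)-O)@np.array([[c,-s],[s,c]])
def m2w(p):
    c,s=np.cos(th),np.sin(th);return np.asarray(p)@np.array([[c,s],[-s,c]])+O
def toolR(jaw):  # tool x down, tool z at world yaw jaw
    j=np.deg2rad(jaw);x=np.array([0,0,-1.]);z=np.array([np.cos(j),np.sin(j),0]);return np.column_stack([x,np.cross(z,x),z])
def rel(p,jaw):
    s=r.sense();R0=Ro.from_euler("xyz",s["tcp_rot"],degrees=True)
    best=min((Ro.from_matrix(R0.as_matrix().T@toolR(jaw+k)) for k in(0,180)),key=lambda q:q.magnitude())
    dx=R0.as_matrix().T@(np.asarray(p)-s["tool_pos"])/10
    return dx.round(2),best.as_rotvec(degrees=True).round(2)
def jawnow():
    z=Ro.from_euler("xyz",r.sense()["tcp_rot"],degrees=True).as_matrix();return z.round(3)
E
python3 - <<'E'
from h import *
n="top";d=np.load("pics/top0.npy");W=cloud(n,d);z=W[...,2]
def at(u,v):
    return W[v-2:v+3,u-2:u+3].reshape(-1,3).mean(0).round(0)
for nm,(u,v) in dict(jarlid=(244,110),mug=(180,222),mughandle=(188,252),can=(124,207),bowl=(140,268),head=(205,130)).items():
    w=at(u,v);print(nm,w,w2m(w[:2]).round(0))
print("tray",w2m([568.5,-39.7]))
m=(z>150)&(W[...,0]>150)&(W[...,0]<750)&(abs(W[...,1])<650);q=W[m]
for k in range(200,700,60):
    g=q[(q[:,1]>k)&(q[:,1]<k+60)]
    if len(g):print(k,"x",g[:,0].min().round(),g[:,0].max().round(),"zmax",g[:,2].max().round())
print(jawnow())
# plan
def rot(a):a=np.deg2rad(a);return np.array([[np.cos(a),-np.sin(a)],[np.sin(a),np.cos(a)]])
c=np.array([568.5,-39.7])
print("standoff",c+rot(42.5)@[20,-90],"contact",c+rot(42.5)@[20,-63]); cf=m2w([-174.5,0]);print("final",cf,cf+rot(63.5)@[20,-63])
print(rel([400,150,240],42.5)); print(rel([*(c+rot(42.5)@[20,-90]),240],42.5))
E
```

```text
jarlid [738.  74. 135.] [  -4. -140.]
mug [501. 241.   5.] [ 39. 146.]
mughandle [424. 213.  31.] [-20. 203.]
can [519. 345. 108.] [140. 176.]
bowl [387. 333.   9.] [ 71. 289.]
head [645. 139. 254.] [ 12. -28.]
tray [-181.88201867  -39.50609172]
200 x 567.0 749.0 zmax 285.0
260 x 590.0 750.0 zmax 276.0
320 x 620.0 750.0 zmax 271.0
440 x 224.0 259.0 zmax 315.0
500 x 230.0 341.0 zmax 197.0
560 x 331.0 352.0 zmax 181.0
[[-0.001 -0.896  0.445]
 [-0.001  0.445  0.896]
 [-1.     0.    -0.002]]
standoff [644.04866542 -92.54315616] contact [625.80772982 -72.63666807]
final [536.43848161 -15.4660461 ] [601.74330266 -25.67782109]
(array([ -0.92, -29.17, -28.73]), array([ 2.11e+01, -1.00e-01,  1.00e-02]))
(array([ -0.91, -61.81, -39.6 ]), array([ 2.11e+01, -1.00e-01,  1.00e-02]))
```

Jar, mug and tray positions agree with the description. In the machine frame the tray is at x=-182, y=-39.5, yaw about -21°.

Plan:
1. Push the tray's -y flank with both fingertips, to shift it over and turn it square.
2. Push it home from the front.

I'll reach it by a route near the base.

Emit:
{"op": "servo_tool", "data": {"commands": [[[76, -2, -3.6, -3.6, 0, 0, 0], [76, -3, -7.3, -7.2, 0, 0, 0], [76, -3, -11, -10.8, 3, 0, 0], [76, -3, -14.6, -14.4, 6, 0, 0], [76, -3, -18.2, -18, 9, 0, 0], [76, -3, -21.9, -21.6, 13, 0, 0], [76, -3, -25.5, -25.2, 17, 0, 0], [76, -3, -29.2, -28.7, 21, 0, 0]]]}}

```text
time: 0.9
tool_pos: [395.9, 161.8, 261.1]
tcp_rot: [-0.1, 90.0, 42.3]
ft_force: [1.1, 0.6, 0.9]
finger_gap: 59.9
```

```bash
python3 - <<'E'
from h import *
s=r.sense();print(s["time"],s["tool_pos"],s["finger_gap"],s["joint_pos"]);print(jawnow())
print(rel([644,-92.5,150],42.5))
E
```

```text
0.9 [395.86249437 161.7595046  261.06873121] 59.8795197364796 [ 1.53489607e+01 -2.07916158e+01  1.08280498e+02  9.60200954e-04
  9.25092340e+01 -2.71061326e+01]
[[ 0.    -0.675  0.738]
 [ 0.     0.738  0.675]
 [-1.    -0.     0.   ]]
(array([ 11.11, -35.51,   1.14]), array([-0.04,  0.  ,  0.  ]))
```

Emit:
{"op": "servo_tool", "data": {"commands": [[[76, 0, -4.5, 0.2, 0, 0, 0], [76, 0, -9, 0.4, 0, 0, 0], [76, 0, -13.5, 0.6, 0, 0, 0], [76, 0, -18, 0.8, 0, 0, 0], [76, 0, -22.5, 1, 0, 0, 0], [76, 0, -27, 1.2, 0, 0, 0], [76, 0, -31, 1.4, 0, 0, 0], [76, 0, -34.5, 1.5, 0, 0, 0]]]}}

```text
time: 1.7
tool_pos: [641.4, -81.9, 260.2]
tcp_rot: [128.8, 89.9, 171.4]
ft_force: [0.5, -0.1, 0.9]
finger_gap: 59.8
```

Emit:
{"op": "servo_tool", "data": {"commands": [[[76, 4, 0, 0, 0, 0, 0], [76, 8, 0, 0, 0, 0, 0], [76, 12, 0, 0, 0, 0, 0], [76, 15, 0, 0, 0, 0, 0], [76, 17, 0, 0, 0, 0, 0], [76, 18, 0, 0, 0, 0, 0], [76, 18, 0, 0, 0, 0, 0], [76, 18, 0, 0, 0, 0, 0]]]}}

```text
time: 2.5
tool_pos: [641.1, -80.3, 82.4]
tcp_rot: [-54.0, 89.9, -11.4]
ft_force: [0.1, 0.5, 1.0]
finger_gap: 60.2
```

```bash
python3 - <<'E'
from h import *
p,d=r.snapshot("top");cv2.imwrite("pics/top1.png",cv2.resize(p[90:290,180:430,::-1],None,fx=3,fy=3))
s=r.sense();print(s["time"],s["tool_pos"],s["finger_gap"],s["joint_pos"]);print(jawnow())
print(rel([644,-92.5,8],42.5))
E
```

```text
2.55 [641.66589108 -80.32800885  83.12433008] 60.168194931275835 [-1.16769697e+01  2.06699408e+01  8.57497176e+01  5.83044029e-04
  7.34327986e+01 -5.42779872e+01]
[[ 0.003 -0.677  0.736]
 [-0.001  0.736  0.677]
 [-1.    -0.002  0.002]]
(array([ 7.51, -1.04, -0.66]), array([0.1 , 0.09, 0.12]))
```

View pics/top1.png

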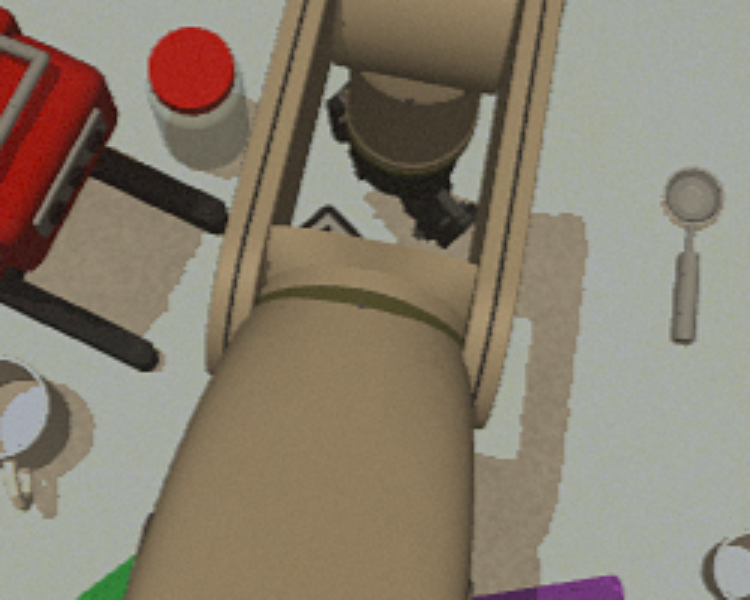

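The top view is blocked by the arm. The gripper is beside the tray's right flank with nothing else near it, so I'll descend.

Emit:
{"op": "servo_tool", "data": {"commands": [[[76, 1, -1, -0.5, 0, 0, 0], [76, 3, -1, -0.5, 0, 0, 0], [76, 5, -1, -0.5, 0, 0, 0], [76, 6.5, -1, -0.5, 0, 0, 0], [76, 7.5, -1, -0.5, 0, 0, 0], [76, 7.5, -1, -0.5, 0, 0, 0]]]}}

```text
time: 3.15
tool_pos: [642.5, -90.9, 4.5]
tcp_rot: [127.0, 89.8, 169.6]
ft_force: [-0.6, -0.4, -0.5]
finger_gap: 59.9
```

```bash
python3 - <<'E'
from h import *
s=r.sense();print(s["time"],s["tool_pos"],s["finger_gap"],s["ft_force"]);print(jawnow())
p,d=r.snapshot("scene");cv2.imwrite("pics/sc1.png",cv2.resize(p[170:320,210:410,::-1],None,fx=4,fy=4))
p,d=r.snapshot("wrist");cv2.imwrite("pics/wr1.png",p[:,:,::-1])
print("final cmd",rel([601.7,-25.7,8],63.5))
E
```

```text
3.15 [642.45969217 -90.9055504    4.48433825] 59.947534219163515 [-0.63233436 -0.40964289 -0.50396773]
[[-0.003 -0.677  0.736]
 [ 0.     0.736  0.677]
 [-1.     0.002 -0.002]]
final cmd (array([-0.13,  7.67,  1.31]), array([-2.09e+01,  1.00e-02,  3.00e-02]))
```

View pics/sc1.png

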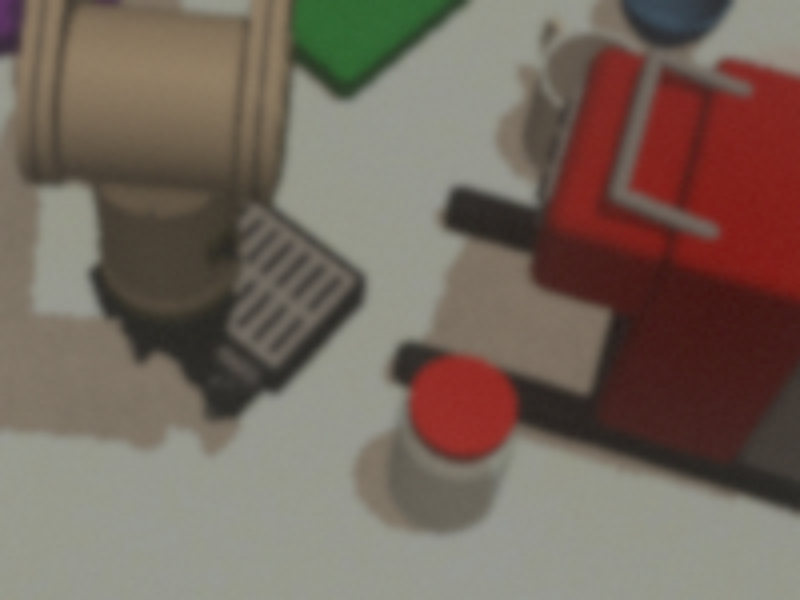

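View pics/wr1.png

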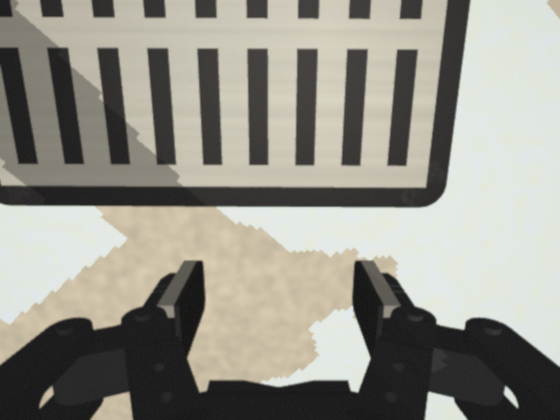

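The wrist view shows the fingers parallel to the flank, with about 25 mm to go. The +x corner is at (440,205), to the right of the right finger at about 380. Next I'll close the gap, then push through the first part of the turn.

Emit:
{"op": "servo_tool", "data": {"commands": [[[76, 0, 0.8, 0, 0, 0, 0], [76, 0, 1.5, 0, 0, 0, 0], [76, 0, 2.1, 0, 0, 0, 0], [76, 0, 2.4, 0, 0, 0, 0], [76, 0, 2.4, 0, 0, 0, 0]]]}}

```text
time: 3.75
tool_pos: [627.0, -72.7, 6.5]
tcp_rot: [-17.2, 90.0, 25.4]
ft_force: [-1.1, 0.0, 0.6]
finger_gap: 59.9
```

Emit:
{"op": "servo_tool", "data": {"commands": [[[76, 0, 0.35, 0.16, -1.5, 0, 0], [76, 0, 0.69, 0.31, -3, 0, 0], [76, 0, 1.04, 0.45, -4.5, 0, 0], [76, 0, 1.39, 0.59, -6, 0, 0], [76, 0, 1.75, 0.71, -7.5, 0, 0], [76, 0, 2.11, 0.83, -9, 0, 0], [76, 0, 2.47, 0.93, -10.5, 0, 0], [76, 0, 2.84, 1.03, -12, 0, 0]]]}}

```text
time: 4.55
tool_pos: [615.9, -45.1, 6.6]
tcp_rot: [-67.4, 90.0, -12.7]
ft_force: [3.4, -2.8, 1.8]
finger_gap: 59.5
```

```bash
python3 - <<'E'
from h import *
s=r.sense();print(s["time"],s["tool_pos"],s["finger_gap"],s["ft_force"]);print(jawnow())
p,d=r.snapshot("wrist");cv2.imwrite("pics/wr2.png",p[:,:,::-1])
print("final cmd",rel([601.7,-25.7,5],63.5))
E
```

```text
4.55 [615.87238675 -45.12879249   6.55398974] 59.48588551825365 [ 3.43332422 -2.76022863  1.79107102]
[[ 0.001 -0.816  0.578]
 [-0.     0.578  0.816]
 [-1.    -0.001  0.   ]]
final cmd (array([0.15, 2.22, 0.75]), array([-8.67,  0.01,  0.01]))
```

View pics/wr2.png

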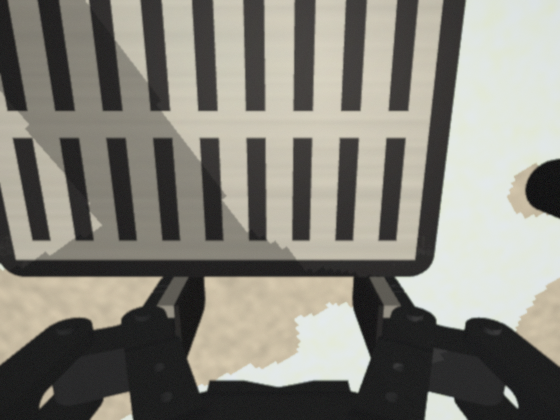

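The tray is following flush, with its edge parallel to the fingers. I'll finish the turn.

Emit:
{"op": "servo_tool", "data": {"commands": [[[76, 0, 0.3, 0.12, -1.3, 0, 0], [76, 0, 0.65, 0.24, -2.7, 0, 0], [76, 0, 1, 0.35, -4, 0, 0], [76, 0, 1.35, 0.46, -5.4, 0, 0], [76, 0, 1.65, 0.56, -6.6, 0, 0], [76, 0, 1.9, 0.65, -7.6, 0, 0], [76, 0, 2.15, 0.72, -8.5, 0, 0], [76, 0, 2.15, 0.72, -8.5, 0, 0]]]}}

```text
time: 5.4
tool_pos: [602.2, -26.7, 6.3]
tcp_rot: [70.7, 90.0, 133.9]
ft_force: [2.9, -0.1, 2.0]
finger_gap: 60.1
```

```bash
python3 - <<'E'
from h import *
s=r.sense();print(s["time"],s["tool_pos"],s["finger_gap"],s["ft_force"]);print(jawnow())
c=r.calibration("wrist");p,d=r.snapshot("wrist");cv2.imwrite("pics/wr3.png",p[:,:,::-1])
W=cloud("wrist",d,c)
for (u,v) in((150,270),(400,270),(300,330),(540,300)):print(u,v,W[v,u].round(1))
print(c["fx"],c["cx"],c["cy"],c["pose"].round(3).tolist())
E
```

```text
5.4 [602.16617849 -26.66434977   6.31019502] 60.122237164559834 [ 2.90651875 -0.05010583  1.97898322]
[[-0.    -0.892  0.452]
 [ 0.     0.452  0.892]
 [-1.     0.     0.   ]]
150 270 [569.7 -61.   31.5]
400 270 [608.9  16.   31.1]
300 330 [633.  -32.5   1.9]
540 300 [644.   56.9  29. ]
374.7141789426357 278.32460851081714 208.82035574539333 [[0.452, 0.858, 0.245, 539.93], [0.892, -0.434, -0.124, 3.721], [-0.0, 0.275, -0.962, 150.059], [0.0, 0.0, 0.0, 1.0]]
```

View pics/wr3.png

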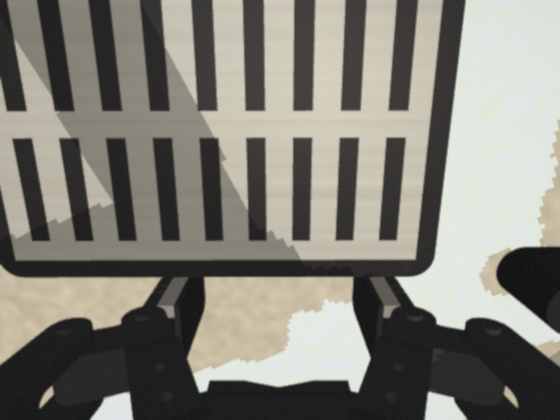

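The tray is roughly square now. I'll back off, rise, swing a quarter turn round to the front, and look from there.

Emit:
{"op": "servo_tool", "data": {"commands": [[[76, 0, -1, 0, 0, 0, 0], [76, 0, -3, 0, 0, 0, 0], [76, -3, -3.5, 0, 0, 0, 0], [76, -7, -3.5, 0, 0, 0, 0], [76, -11, -3.5, 0, 0, 0, 0], [76, -14, -3.5, 0, 0, 0, 0], [76, -15, -3.5, 0, 0, 0, 0], [76, -15, -3.5, 0, 0, 0, 0]]]}}

```text
time: 6.25
tool_pos: [634.5, -43.1, 157.7]
tcp_rot: [-69.4, 89.9, -6.3]
ft_force: [-0.3, -0.2, -0.1]
finger_gap: 60.0
```

```bash
python3 - <<'E'
from h import *
s=r.sense();print(s["time"],s["tool_pos"]);print(rel([484.9,-118.8,160],-26.5))
E
```

```text
6.25 [634.53198983 -43.12234033 157.67086843]
(array([ -0.26,   9.92, -13.52]), array([8.959e+01, 1.200e-01, 6.000e-02]))
```

Emit:
{"op": "servo_tool", "data": {"commands": [[[76, -1, 1.1, -1.6, 8, 0, 0], [76, -2, 2.2, -3.2, 16, 0, 0], [76, -2, 3.4, -4.8, 24, 0, 0], [76, -2, 4.6, -6.4, 32, 0, 0], [76, -2, 5.8, -8, 40, 0, 0], [76, -2, 7, -9.6, 48, 0, 0], [76, -2, 8.2, -11.2, 56, 0, 0], [76, -2, 9.9, -13.5, 64, 0, 0]]]}}

```text
time: 7.05
tool_pos: [482.3, -118.0, 173.2]
tcp_rot: [158.9, 89.7, 157.7]
ft_force: [-0.5, -1.3, 0.7]
finger_gap: 60.0
```

Emit:
{"op": "servo_tool", "data": {"commands": [[[76, 0, 0, 0, 8, 0, 0], [76, 0, 0, 0, 16, 0, 0], [76, 0, 0, 0, 24, 0, 0], [76, 0, 0, 0, 25.6, 0, 0], [76, 0, 0, 0, 25.6, 0, 0], [76, 0, 0, 0, 25.6, 0, 0]]]}}

```text
time: 7.65
tool_pos: [483.7, -118.2, 175.2]
tcp_rot: [-172.5, 89.9, 161.2]
ft_force: [-0.1, -0.9, 0.1]
finger_gap: 60.1
```

```bash
python3 - <<'E'
from h import *
s=r.sense();print(s["time"],s["tool_pos"]);print(jawnow())
c=r.calibration("wrist");p,d=r.snapshot("wrist");cv2.imwrite("pics/wr4.png",p[:,:,::-1]);np.save("pics/wr4.npy",d);np.save("pics/wr4c.npy",c,allow_pickle=True)
p,d=r.snapshot("top");cv2.imwrite("pics/top4.png",p[:,:,::-1]);np.save("pics/top4.npy",d)
E
```

```text
7.65 [ 483.67378438 -118.23630547  175.17787617]
[[-0.002  0.443  0.896]
 [ 0.001  0.896 -0.443]
 [-1.    -0.    -0.002]]
```

View pics/wr4.png

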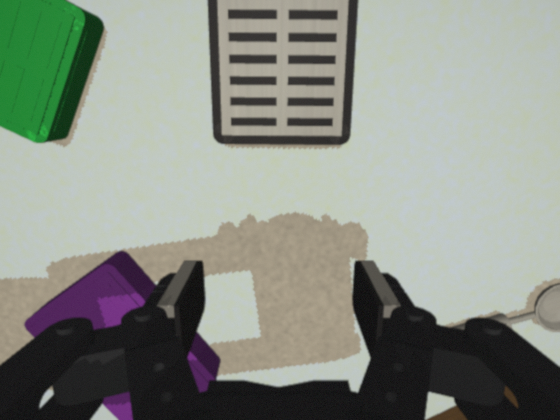

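View pics/top4.png

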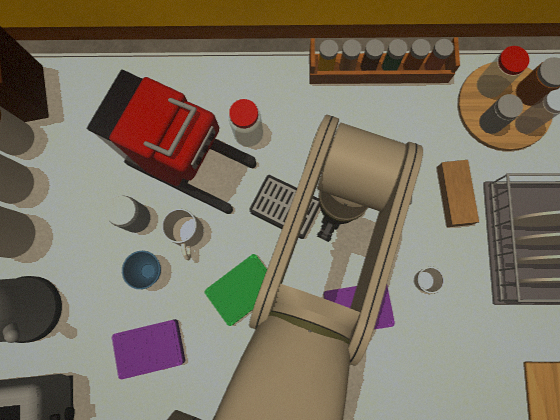

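```bash
python3 - <<'E'
from h import *
c=np.load("pics/wr4c.npy",allow_pickle=True).item();d=np.load("pics/wr4.npy");W=cloud("wrist",d,c);z=W[...,2]
S=np.zeros(d.shape,bool);S[0:160,190:375]=1
m=S&(z>20)&(z<40);q=W[m][:,:2];M=w2m(q)
print("z",np.median(z[m]),"table",np.median(z[S&(z<12)]))
# front and sides in machine frame
b=[];ys=np.arange(M[:,1].min()+12,M[:,1].max()-12,4)
for y in ys:
    k=abs(M[:,1]-y)<2;b.append(M[k,0].min())
print("front x",np.median(b),"slope deg",np.rad2deg(np.polyfit(ys,b,1)[0]))
L=[];xs=np.arange(M[:,0].min()+14,M[:,0].max()-5,4)
for x in xs:
    k=abs(M[:,0]-x)<2;L.append((M[k,1].min(),M[k,1].max()))
L=np.array(L);print("x range",xs[0],xs[-1]);
for i in(0,1):print("side",np.polyfit(xs-xs[0],L[:,i],1)*[57.3,1],L[-1,i])
# top
d=np.load("pics/top4.npy");W=cloud("top",d);z=W[...,2];p=cv2.imread("pics/top4.png")
S=np.zeros(d.shape,bool);S[165:240,240:325]=1
m=S&(z>22)&(z<38);k,l,st,_=cv2.connectedComponentsWithStats(m.astype(np.uint8));i=1+st[1:,4].argmax();m=l==i
M=w2m(W[m][:,:2]);print("top x",M[:,0].min(),M[:,0].max(),"y",M[:,1].min(),M[:,1].max())
ys=np.arange(-38,40,4);b=[M[abs(M[:,1]-y)<2,0].max() for y in ys];print("rear x",np.median(b),np.rad2deg(np.polyfit(ys,b,1)[0]))
# obstacles
d=np.load("pics/top0.npy");W=cloud("top",d);z=W[...,2];M=w2m(W[...,:2])
m=(z>10)&(z<120)&(M[...,0]>-420)&(M[...,0]<-230)&(abs(M[...,1])<140)
q=M[m];print(len(q),q.min(0) if len(q) else 0,q.max(0) if len(q) else 0)
near=q[(abs(q[:,1])<75)];print("near",near.max(0) if len(near) else None)
E
```

```text
z 31.99325916356213 table 1.0566030078659878
front x -251.81177975786647 slope deg 0.6301468972465052
x range -238.44922467013308 -162.44922467013308
side [ -0.39628065 -52.72268572] -53.30289640933164
side [-0.19816285 50.85434765] 50.65533170973414
top x -193.49717734204725 -101.21201384126626 y -54.47699611478548 50.47498475849126
rear x -102.171579274241 0.1658295410229874
762 [-419.86645279  -75.93272561] [-230.02362791  139.99615191]
near [-230.02362791   32.18954459]
```

```bash
python3 - <<'E'
from h import *
s=r.sense();print(w2m(s["tool_pos"][:2]))
d=np.load("pics/top0.npy");W=cloud("top",d);z=W[...,2];M=w2m(W[...,:2])
for z0 in(10,60):
    m=(z>z0)&(z<200)&(M[...,0]>-400)&(M[...,0]<-262)&(abs(M[...,1])<130);q=M[m]
    for y in range(-130,130,20):
        k=q[(q[:,1]>=y)&(q[:,1]<y+20)]
        if len(k)>3:print(z0,y,len(k),k[:,0].min().round(),k[:,0].max().round())
a=m2w([-283,-1.3]);print(a,rel([*a,6],-26.5))
E
```

```text
[-289.93719821    1.03600137]
10 -70 15 -268.0 -263.0
10 -50 8 -266.0 -262.0
10 90 5 -400.0 -394.0
10 110 80 -399.0 -368.0
[ 489.18943356 -113.14648149] (array([16.98,  0.69,  0.25]), array([ 0.12, -0.05,  0.01]))
```

The tray is now centred at about x=-177, y=-1.5, yaw -0.3° in the machine frame. Nothing is in the way of the descent in front of it, so I'll go down there.

Emit:
{"op": "servo_tool", "data": {"commands": [[[76, 3, 0, 0.2, 0, 0, 0], [76, 7, 0, 0.2, 0, 0, 0], [76, 11, 0, 0.2, 0, 0, 0], [76, 14, 0, 0.2, 0, 0, 0], [76, 16, 0, 0.2, 0, 0, 0], [76, 17, 0, 0.2, 0, 0, 0], [76, 17, 0, 0.2, 0, 0, 0]]]}}

```text
time: 8.45
tool_pos: [484.9, -118.9, 5.0]
tcp_rot: [-172.8, 89.8, 160.7]
ft_force: [-0.1, 0.2, 0.4]
finger_gap: 60.2
```

```bash
python3 - <<'E'
from h import *
s=r.sense();print(s["time"],s["tool_pos"],w2m(s["tool_pos"][:2]),s["ft_force"]);print(jawnow())
p,d=r.snapshot("wrist");cv2.imwrite("pics/wr5.png",p[:,:,::-1])
for x in(-262,-200,-150,-86):print(x,rel([*m2w([x,0]),6],-26.5))
E
```

```text
8.45 [ 484.88779482 -118.93331613    4.99921025] [-2.90098219e+02 -3.23886425e-02] [-0.10453263  0.18105663  0.39658456]
[[-0.003  0.445  0.895]
 [ 0.001  0.895 -0.445]
 [-1.    -0.    -0.003]]
-262 (array([ 0.03,  2.8 , -0.11]), array([ 0.04, -0.04,  0.01]))
-200 (array([ 0.03,  9.  , -0.11]), array([ 0.04, -0.04,  0.01]))
-150 (array([ 0.03, 14.  , -0.1 ]), array([ 0.04, -0.04,  0.01]))
-86 (array([ 0.03, 20.4 , -0.1 ]), array([ 0.04, -0.04,  0.01]))
```

View pics/wr5.png

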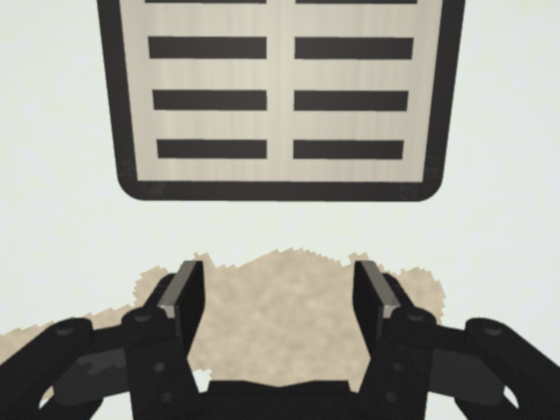

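Fingers are square to the front and centred. I'll make contact, then push to just before the mouth with a slight shift to the left.

Emit:
{"op": "servo_tool", "data": {"commands": [[[76, 0, 1, 0, 0, 0, 0], [76, 0, 1.8, 0, 0, 0, 0], [76, 0, 2.4, 0, 0, 0, 0], [76, 0, 2.7, 0, 0, 0, 0], [76, 0, 3.2, 0, 0, 0, 0], [76, 0, 3.8, -0.03, 0, 0, 0], [76, 0, 4.3, -0.06, 0, 0, 0], [76, 0, 4.8, -0.08, 0, 0, 0]]]}}

```text
time: 9.3
tool_pos: [507.0, -76.2, 6.6]
tcp_rot: [-38.3, 90.0, -64.8]
ft_force: [-2.0, -4.5, 4.6]
finger_gap: 60.0
```

Emit:
{"op": "servo_tool", "data": {"commands": [[[76, 0, 0.4, -0.02, 0, 0, 0], [76, 0, 0.8, -0.04, 0, 0, 0], [76, 0, 1.1, -0.05, 0, 0, 0], [76, 0, 1.4, -0.06, 0, 0, 0], [76, 0, 1.4, -0.06, 0, 0, 0]]]}}

```text
time: 9.8
tool_pos: [512.5, -62.8, 6.2]
tcp_rot: [102.0, 90.0, 75.6]
ft_force: [0.3, -1.3, -0.3]
finger_gap: 59.9
```

```bash
python3 - <<'E'
from h import *
s=r.sense();print(s["time"],s["tool_pos"],w2m(s["tool_pos"][:2]),s["ft_force"]);print(jawnow())
c=r.calibration("wrist");p,d=r.snapshot("wrist");cv2.imwrite("pics/wr6.png",p[:,:,::-1])
p,d=r.snapshot("scene");cv2.imwrite("pics/sc6.png",cv2.resize(p[170:320,250:450,::-1],None,fx=4,fy=4,interpolation=cv2.INTER_CUBIC));np.save("pics/sc6.npy",d)
p,d=r.snapshot("top");cv2.imwrite("pics/top6.png",cv2.resize(p[120:250,200:370,::-1],None,fx=4,fy=4,interpolation=cv2.INTER_CUBIC));np.save("pics/top6.npy",d)
E
```

```text
9.8 [512.52937814 -62.7718918    6.22462576] [-227.5038165     0.28931336] [ 0.33487606 -1.32091345 -0.27874483]
[[ 0.     0.446  0.895]
 [ 0.     0.895 -0.446]
 [-1.     0.    -0.   ]]
```

View pics/wr6.png

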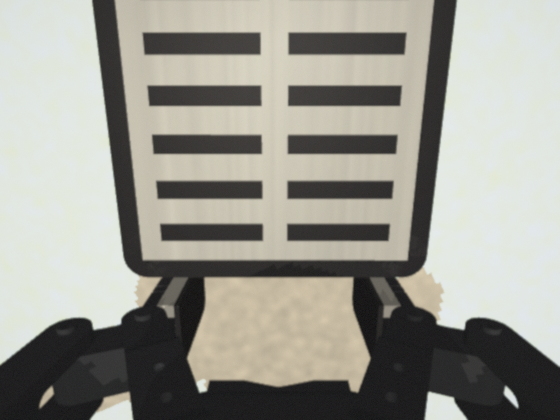

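View pics/sc6.png

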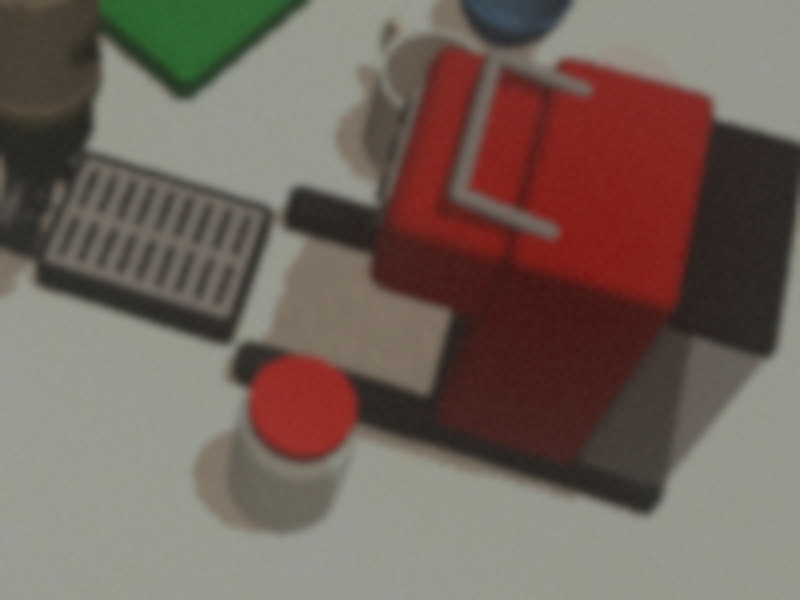

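View pics/top6.png

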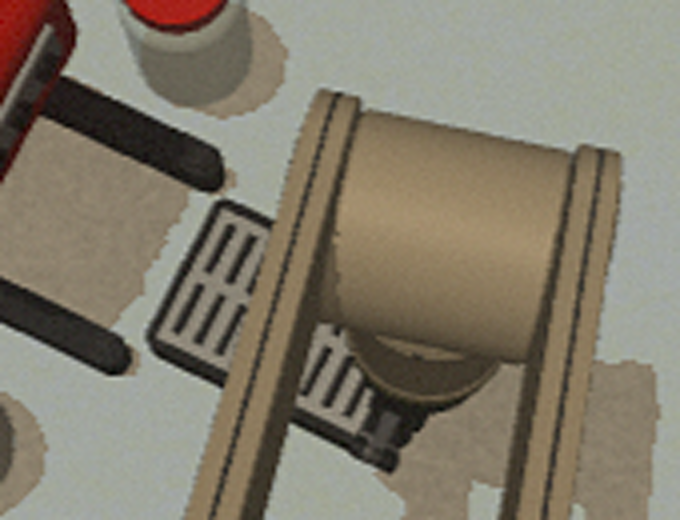

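The tray is square and just before the mouth. I'll measure its lateral fit directly against the arms in the scene and top depth.

```bash
python3 - <<'E'
from h import *
for n in("scene","top"):
    d=np.load("pics/%s6.npy"%("sc" if n=="scene" else "top"));W=cloud(n,d);z=W[...,2];M=w2m(W[...,:2])
    m=(z>20)&(z<42);
    # tray
    k=m&(M[...,0]>-225)&(M[...,0]<-63)&(abs(M[...,1])<62);t=M[k]
    xs=np.arange(-150,-76,4);L=[]
    for x in xs:
        q=t[abs(t[:,0]-x)<2]
        L.append((q[:,1].min(),q[:,1].max()) if len(q)>10 else (np.nan,)*2)
    L=np.array(L);print(n,"tray y",np.nanmedian(L,0),"rear",np.percentile(t[:,0],99.5))
    for i in(0,1):
        g=~np.isnan(L[:,i]);print("  slope",np.rad2deg(np.polyfit(xs[g],L[g,i],1)[0]).round(2))
    k=m&(M[...,0]>-62)&(M[...,0]<40)&(abs(M[...,1])<85)&(abs(M[...,1])>45);a=M[k]
    for sg in(-1,1):
        xs=np.arange(-44,30,4);E=[]
        for x in xs:
            q=a[(abs(a[:,0]-x)<2)&(np.sign(a[:,1])==sg)]
            E.append((q[:,1].min(),q[:,1].max()) if len(q)>4 else (np.nan,)*2)
        E=np.array(E);print("  arm",sg,np.nanmedian(E,0),[np.rad2deg(np.polyfit(xs[~np.isnan(E[:,i])],E[~np.isnan(E[:,i]),i],1)[0]).round(2) for i in(0,1)])
    print(" tip",np.sort(a[a[:,1]<0][:,0])[:4],np.sort(a[a[:,1]>0][:,0])[:4])
E
```

```text
scene tray y [-50.23462475  53.61615627] rear -66.1720450095064
  slope -0.01
  slope 0.64
  arm -1 [-71.89375176 -53.54189637] [np.float64(2.22), np.float64(0.08)]
  arm 1 [55.41361108 77.2208612 ] [np.float64(0.37), np.float64(0.2)]
 tip [-59.67643575 -59.11448372 -58.12369672 -57.94033141] [-60.38320793 -59.23735087 -58.45453014 -58.18174699]
top tray y [-50.79105397  52.04015668] rear -66.89942518504142
  slope -69.26
  slope -0.24
  arm -1 [-75.91327161 -54.55111169] [np.float64(0.88), np.float64(0.35)]
  arm 1 [54.59146412 75.83655721] [np.float64(0.1), np.float64(0.34)]
 tip [-61.19864034 -60.92737124 -60.76066731 -60.19940359] [-61.98249735 -61.32652491 -61.05195812 -60.82192406]
```

Clearance is balanced to within about 0.7 mm on each side, so I'll push straight in.

Emit:
{"op": "servo_tool", "data": {"commands": [[[76, 0, 0.5, 0, 0, 0, 0], [76, 0, 1, 0, 0, 0, 0], [76, 0, 1.5, 0, -0.2, 0, 0], [76, 0, 2, 0, -0.2, 0, 0], [76, 0, 2.5, 0, -0.2, 0, 0], [76, 0, 3, 0, -0.2, 0, 0], [76, 0, 3.5, 0, -0.2, 0, 0], [76, 0, 4, 0, -0.2, 0, 0]]]}}

```text
time: 10.75
tool_pos: [530.4, -27.0, 6.2]
tcp_rot: [-165.2, 90.0, 168.5]
ft_force: [-0.4, -2.3, -1.1]
finger_gap: 60.1
```

Emit:
{"op": "servo_tool", "data": {"commands": [[[76, 0, 0.5, 0, 0, 0, 0], [76, 0, 1, 0, 0, 0, 0], [76, 0, 1.5, 0, 0, 0, 0], [76, 0, 2, 0, 0, 0, 0], [76, 0, 2.5, 0, 0, 0, 0], [76, 0, 3, 0, 0, 0, 0], [76, 0, 3, 0, 0, 0, 0]]]}}

```text
time: 11.45
tool_pos: [544.1, 0.2, 6.5]
tcp_rot: [57.6, 90.0, 31.3]
ft_force: [-0.5, -0.3, 0.2]
finger_gap: 59.8
```

```bash
python3 - <<'E'
from h import *
s=r.sense();print(s["time"],s["tool_pos"],w2m(s["tool_pos"][:2]),s["ft_force"],s["wrist_torque"]);print(jawnow())
p,d=r.snapshot("wrist");cv2.imwrite("pics/wr7.png",p[:,:,::-1])
E
```

```text
11.45 [5.44055921e+02 1.95242988e-01 6.49391743e+00] [-157.08528925    0.17092427] [-0.47293258 -0.25723477  0.17503232] [0.01148695 0.00932993 0.04390507]
[[ 0.001  0.443  0.897]
 [ 0.     0.897 -0.443]
 [-1.     0.001  0.   ]]
```

View pics/wr7.png

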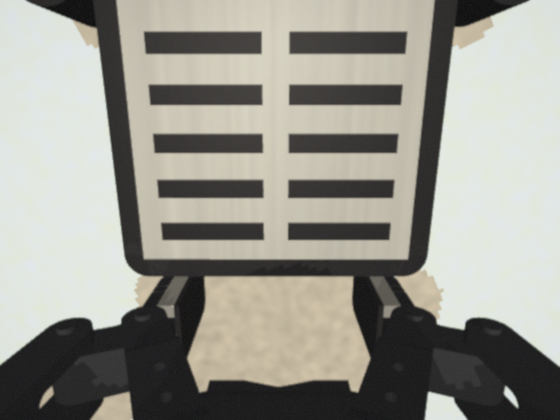

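It entered cleanly with low force. The arm tips are now visible on both sides at the top. I'll keep going.

Emit:
{"op": "servo_tool", "data": {"commands": [[[76, 0, 0.5, 0, 0, 0, 0], [76, 0, 1, 0, 0, 0, 0], [76, 0, 1.5, 0, 0, 0, 0], [76, 0, 2, 0, 0, 0, 0], [76, 0, 2.5, 0, 0, 0, 0], [76, 0, 3, 0, 0, 0, 0], [76, 0, 3.5, 0, 0, 0, 0], [76, 0, 4, 0, 0, 0, 0]]]}}

```text
time: 12.3
tool_pos: [561.6, 35.6, 6.5]
tcp_rot: [-16.0, 90.0, -42.3]
ft_force: [-2.7, -5.4, 4.4]
finger_gap: 60.1
```

Emit:
{"op": "servo_tool", "data": {"commands": [[[76, 0, 0.4, 0, 0, 0, 0], [76, 0, 0.8, 0, 0, 0, 0], [76, 0, 1.2, 0, 0, 0, 0], [76, 0, 1.5, 0, 0, 0, 0], [76, 0, 1.8, 0, 0, 0, 0], [76, 0, 2.1, 0, 0, 0, 0], [76, 0, 2.3, 0, 0, 0, 0], [76, 0, 2.3, 0, 0, 0, 0]]]}}

```text
time: 13.1
tool_pos: [571.6, 56.4, 6.2]
tcp_rot: [87.8, 90.0, 61.5]
ft_force: [-0.8, -2.1, 1.3]
finger_gap: 59.6
```

```bash
python3 - <<'E'
from h import *
s=r.sense();print(s["time"],s["tool_pos"],w2m(s["tool_pos"][:2]),s["ft_force"],s["wrist_torque"]);print(jawnow())
p,d=r.snapshot("wrist");cv2.imwrite("pics/wr8.png",p[:,:,::-1])
E
```

```text
13.1 [571.62974959  56.44273044   6.20392754] [-94.44409816   0.59166389] [-0.76896268 -2.11043128  1.30222954] [-0.23377333  0.02209656 -0.03106595]
[[ 0.     0.443  0.897]
 [ 0.     0.897 -0.443]
 [-1.     0.001  0.   ]]
```

View pics/wr8.png

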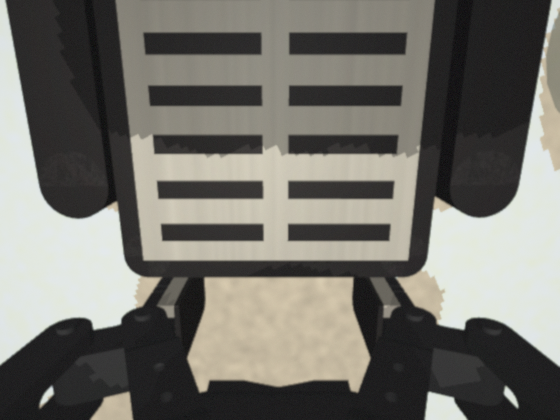

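About 8 mm is left. I'll creep forward and watch the force.

Emit:
{"op": "servo_tool", "data": {"commands": [[[76, 0, 0.15, 0, 0, 0, 0], [76, 0, 0.3, 0, 0, 0, 0], [76, 0, 0.45, 0, 0, 0, 0], [76, 0, 0.55, 0, 0, 0, 0], [76, 0, 0.65, 0, 0, 0, 0], [76, 0, 0.7, 0, 0, 0, 0], [76, 0, 0.7, 0, 0, 0, 0]]]}}

```text
time: 13.85
tool_pos: [574.5, 62.4, 6.1]
tcp_rot: [159.1, 90.0, 132.8]
ft_force: [-1.0, -0.7, -0.2]
finger_gap: 59.7
```

Emit:
{"op": "servo_tool", "data": {"commands": [[[76, 0, 0.05, 0, 0, 0, 0], [76, 0, 0.1, 0, 0, 0, 0], [76, 0, 0.1, 0, 0, 0, 0]]]}}

```text
time: 14.15
tool_pos: [574.7, 62.8, 6.1]
tcp_rot: [-119.6, 89.9, -145.9]
ft_force: [-2.9, -3.8, 0.1]
finger_gap: 59.9
```

Emit:
{"op": "servo_tool", "data": {"commands": [[[76, 0, 0.05, 0, 0, 0, 0], [76, 0, 0.1, 0, 0, 0, 0], [76, 0, 0.1, 0, 0, 0, 0]]]}}

```text
time: 14.45
tool_pos: [574.7, 62.8, 6.2]
tcp_rot: [-107.4, 89.9, -133.7]
ft_force: [-6.2, -8.7, 3.5]
finger_gap: 59.8
```

Emit:
{"op": "servo_tool", "data": {"commands": [[[76, 0, 0.05, 0, 0, 0, 0], [76, 0, 0.1, 0, 0, 0, 0], [76, 0, 0.1, 0, 0, 0, 0]]]}}

```text
time: 14.75
tool_pos: [574.7, 62.8, 6.1]
tcp_rot: [-105.7, 89.8, -132.0]
ft_force: [-7.2, -13.1, 5.7]
finger_gap: 60.0
```

Emit:
{"op": "servo_tool", "data": {"commands": [[[76, 0, 0.05, 0, 0, 0, 0], [76, 0, 0.1, 0, 0, 0, 0], [76, 0, 0.1, 0, 0, 0, 0]]]}}

```text
time: 15.05
tool_pos: [574.7, 62.8, 6.1]
tcp_rot: [-104.9, 89.7, -131.3]
ft_force: [-9.5, -16.1, 7.8]
finger_gap: 60.2
```

```bash
python3 - <<'E'
from h import *
s=r.sense();print(s["time"],s["tool_pos"],w2m(s["tool_pos"][:2]),s["ft_force"],s["wrist_torque"]);print(jawnow())
c=r.calibration("wrist");p,d=r.snapshot("wrist");cv2.imwrite("pics/wr9.png",p[:,:,::-1])
W=cloud("wrist",d,c);z=W[...,2];M=w2m(W[...,:2]);k=(z>22)&(z<42)&(M[...,0]<0)&(M[...,0]>-90)
for nm,lo,hi in(("arm-",-74,-58),("tray",-40,40),("arm+",58,74)):
    q=M[k&(M[...,1]>lo)&(M[...,1]<hi)];print(nm,np.sort(q[:,0])[[0,3,10,30]].round(1))
E
```

```text
15.05 [574.72705064  62.84814942   6.07971909] [-87.32965966   0.6778667 ] [ -9.54257733 -16.09882014   7.8251196 ] [-2.64175542  1.45852531  0.14926793]
[[-0.004  0.443  0.896]
 [-0.004  0.896 -0.443]
 [-1.    -0.006 -0.001]]
arm- [-61.9 -61.7 -61.6 -61.2]
tray [-90.  -90.  -89.9 -89.5]
arm+ [-62.7 -62.5 -62.4 -62. ]
```

View pics/wr9.png

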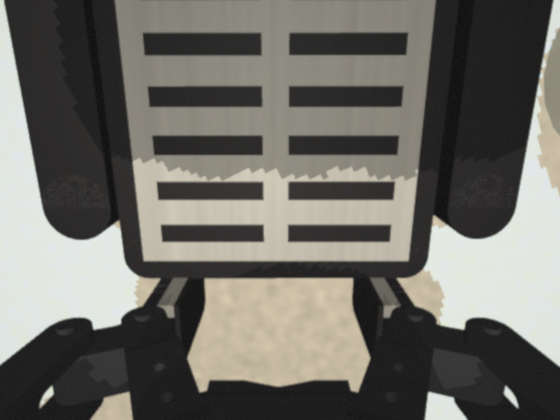

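Firm resistance at 20 N with no more movement. I'll check that the tray's front stands 15 mm proud of the tips, because a jam would look the same.

```bash
python3 - <<'E'
from h import *
c=r.calibration("wrist");p,d=r.snapshot("wrist")
W=cloud("wrist",d,c);z=W[...,2];M=w2m(W[...,:2]);k=(z>22)&(z<42)
S=np.zeros(d.shape,bool);S[190:300,230:330]=1
q=M[k&S];print("tray front",np.sort(q[:,0])[[0,5,20,50]].round(1))
for nm,a,b in(("left",20,105),("right",445,540)):
    S=np.zeros(d.shape,bool);S[180:260,a:b]=1;q=M[k&S];print(nm,np.sort(q[:,0])[[0,3,10]].round(1))
yl=[(M[v,:,1][k[v]&(abs(M[v,:,1])<53)].min(),M[v,:,1][k[v]&(abs(M[v,:,1])<53)].max()) for v in(20,100)];print(yl)
for u in(150,200,278,350,405):
    g=p[255:285,u].sum(1);print(u,g.tolist()[::2])
E
```

```text
tray front [-77.9 -77.6 -77.3 -77.1]
left [-62.8 -62.6 -62.5]
right [-62.  -61.9 -61.6]
[(np.float64(-50.27572165986515), np.float64(52.70278880152594)), (np.float64(-50.48332691011632), np.float64(52.88883034090082))]
150 [551, 553, 534, 321, 138, 138, 139, 152, 144, 142, 141, 229, 488, 535, 540]
200 [548, 550, 531, 328, 144, 134, 144, 142, 139, 131, 136, 127, 81, 62, 70]
278 [569, 565, 549, 329, 119, 107, 102, 111, 114, 105, 106, 262, 553, 574, 563]
350 [548, 546, 532, 326, 132, 135, 115, 108, 113, 106, 106, 258, 540, 552, 546]
405 [547, 550, 535, 327, 132, 133, 131, 128, 130, 124, 128, 282, 549, 558, 546]
```

The front stands 15.2 mm proud of the tips, against a nominal 15, so it is home. Next I'll back straight off and lift clear.

Emit:
{"op": "servo_tool", "data": {"commands": [[[76, 0, -0.3, 0, 0, 0, 0], [76, 0, -0.6, 0, 0, 0, 0], [76, 0, -1.5, 0, 0, 0, 0], [76, 0, -3, 0, 0, 0, 0], [76, -1, -5, 0, 0, 0, 0], [76, -5, -8, 0, 0, 0, 0], [76, -9, -11, 0, 0, 0, 0], [76, -13, -14, 0, 0, 0, 0]]]}}

```text
time: 15.95
tool_pos: [512.8, -61.1, 137.3]
tcp_rot: [-168.6, 90.0, 165.1]
ft_force: [0.7, -1.1, -0.0]
finger_gap: 59.6
```

Emit:
{"op": "servo_tool", "data": {"commands": [[[76, -3, -4, 0, 0, 0, 0], [76, -5, -7, 0, 0, 0, 0], [76, -6, -8, 0, 0, 0, 0], [76, -6, -8, 0, 0, 0, 0], [76, -6, -8, 0, 0, 0, 0]]]}}

```text
time: 16.45
tool_pos: [478.6, -130.9, 195.3]
tcp_rot: [150.4, 89.9, 124.0]
ft_force: [0.4, -0.2, -0.1]
finger_gap: 60.1
```

```bash
python3 - <<'E'
from h import *
s=r.sense();print(s["time"],s["tool_pos"],s["ft_force"],np.abs(s["qd"]).max())
for n in("top","scene"):
    p,d=r.snapshot(n);cv2.imwrite(f"pics/{n}10.png",p[:,:,::-1]);W=cloud(n,d);z=W[...,2];M=w2m(W[...,:2])
    m=(z>20)&(z<42)
    t=M[m&(M[...,0]<-3)&(M[...,0]>-100)&(abs(M[...,1])<48)];
    ys=np.arange(-40,41,4);b=[np.sort(t[abs(t[:,1]-y)<2,0])[0] if (abs(t[:,1]-y)<2).sum()>5 else np.nan for y in ys];b=np.array(b);g=~np.isnan(b)
    print(n,"front",np.nanmedian(b),"ang",np.rad2deg(np.polyfit(ys[g],b[g],1)[0]))
    for a,bb in((-75,-57),(57,75)):
        q=M[m&(M[...,1]>a)&(M[...,1]<bb)&(M[...,0]<0)&(M[...,0]>-80)];print(" tip",np.sort(q[:,0])[:3].round(1))
t0=cv2.imread("pics/top0.png");t1=cv2.imread("pics/top10.png")
cv2.imwrite("pics/c10.png",cv2.resize(t1[80:270,90:290],None,fx=3,fy=3,interpolation=cv2.INTER_CUBIC))
E
```

```text
16.45 [ 478.60397389 -130.8967774   195.31817929] [ 0.3557519  -0.21559764 -0.0588167 ] 1.4028174231764758
top front -76.76849693614264 ang -0.4953245302348021
 tip [-61.5 -60.8 -60.8]
 tip [-61.8 -61.7 -61.6]
scene front -74.48513021257305 ang -0.20097016140384344
 tip [-60.2 -58.9 -58. ]
 tip [-60.2 -59.1 -58.3]
```

View pics/c10.png

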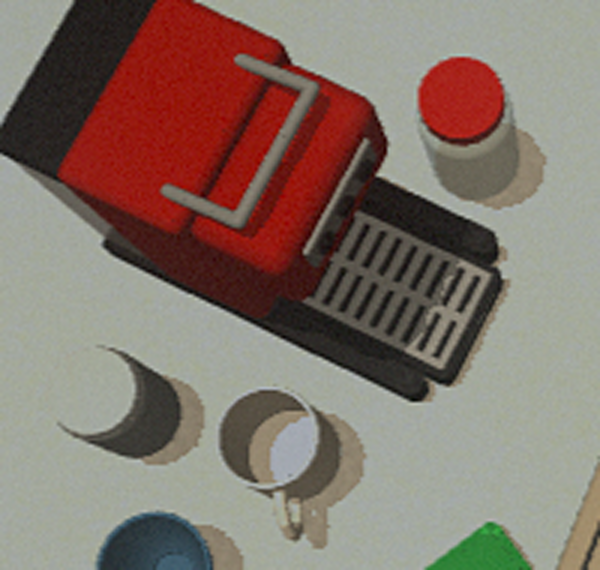

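View pics/top10.png

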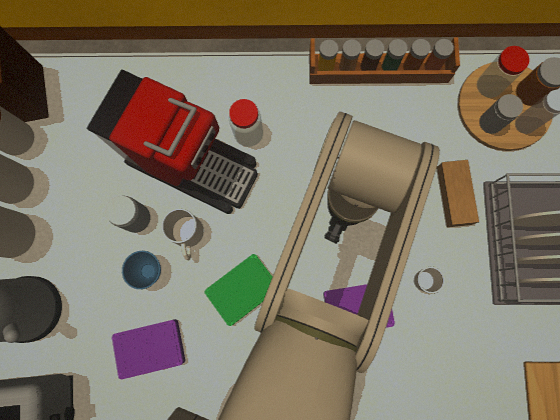

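The tray is seated between the arms at about (225,178), square and about 15 mm proud of the tips in both views. The jar, mug, can and bowl are where they were, and the arm is clear. I'm handing in.

```bash
python3 -c "
from bench import r
print(r.hand_in())"
```

```text
the job is handed in; nothing more can be done
None
```

I pushed the drip tray fully home against the machine and handed the job in about 16.5 s into the 70 s. I turned it square and shifted it over by pushing its right side with two fingertips. Then I pushed its front straight in between the arms until it met the stop at about 20 N.

- **Seating:** after backing off, the tray's front stood about 15 mm proud of the arm tips in both the top and scene views (nominal 15). Wrist-camera depth had given 15.2 mm while still pressed. The absolute front position differed by about 2 mm between cameras, which is within calibration error.
- **Squareness:** the tray was within about 0.5° of the machine's axis.
- **Other things:** the jar, mug, can, bowl, small cup and pod box looked unmoved in the last top picture. The arm hid the spoon in that picture, so I did not check it at the end. The gripper never worked close to it, and the arm was clear of everything.

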